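# Pin the drawbar into its clevis

### The arm

A 6-joint arm with a two-finger parallel gripper is mounted at the origin on a cart in front of the work surface, level with it; the furniture and walls round the work are solid. World frame = base frame: x ahead of the robot, y to its left, z up, the work surface at z = 0. Lengths are in mm, angles in rad, forces in N, time in s.
With the tool pointing down it reaches from about 325 to 775 mm from the base axis. Payload 9.3 kg.
Tool frame: the origin (TCP) lies between the finger pads; the fingertips stand 8 mm ahead of it and the grasp point (between the pads) lies 11 mm behind it; z points along the fingers, y is the line along which they close (so a half turn about z gives the same grasp; the last joint's range is limited). The gripper opens to 85 mm and grips with 20 to 120 N. Pads are 22 mm wide; open, the fingers measure 114 mm over their backs; the gripper's body (76 mm by 85 mm) begins 54 mm behind the grasp point. The pads swing forward as they close: fully open they stand 13 mm farther back than shut.
Start: joints at [-1.308, 0.259, 0.021, 1.334, 0, 1.418], TCP at [222.15, -503.136, 239.279] pointing down, gripper open.
Joint ranges: [-3.04, 3.04], [-0.91, 1.82], [-1.04, 1.36], [-1.92, 1.95], [-1.52, 1.45], [-3.14, 3.14]. Speed limits (rad/s): [2.22, 2.22, 2.79, 3.14, 3.14, 3.14].

### API

Orientations are given as a unit quaternion [w, x, y, z].
In Python, from workcell import state, camera, job_done gives the robot as it stands. The module is installed in compiled form; this text tells all that it offers.
- The arm moves only by the tool move_arm, never from a script. Its argument "plan" is a list of rows, each a list of 3 entries, a list of its own where there are three numbers: the gripper command: -1 is shut, 1 is fully open, values between are in proportion, then the shift along the tool's x, y, z in m, then the turn about the tool's z in rad. In form: [[jaw, [dx, dy, dz], twist], ...]. A call has 1 to 10 rows; each row shifts and turns the commanded pose from where the row before left it, along the tool's axes as they then stand; what a row does not reach is not made up. A row lasts 1/10 s, in which the tool goes at most 50 mm and 8.59 degrees, less where a joint would pass 70% of its speed; a pose out of reach is approached as far as the arm can. A call with a gripper value outside its range is refused whole. The fingers move at their own pace and stop on an object; the grip force is fixed at half the most. Time passes only in rows, so rows that do not move let the fingers close. It gives the time, the measured TCP pose, the force, the opening and the grip force at its end, in the units of the state.
- state(): the state, without advancing time (a new reading comes with each control period).
- camera(name): name is "scene" or "side" or "wrist"; returns a dict with "img" (420x560x3 uint8, red, green, blue), "fov_y" (degrees; the focal length in pixels is half the picture's height over the tangent of half this angle, whatever the lens; pixels are square), "cx", "cy" (the principal point, pixels), "dist" ([k1, k2, p1, p2, k3] as OpenCV has them; the pictures are not rectified), "T" (4x4, takes a point from camera to world coordinates). Camera axes: x right, y up, looking along -z (the intrinsics and any distortion apply to the point x, -y, -z); pixel columns grow to the right and rows downward; lengths in mm; the calibration is good to about 2 mm. A picture is of the moment at which its call begins. There is no depth.
- job_done(): hands the job in; it is judged then, once.
The state is a dict: "time": time; "joints": joint angles; "joint_vel": joint speeds; "effort": joint torques, N m; "tool_pos": TCP position; "orientation": TCP orientation; "wrist_force": force on the tool from outside, world axes, zero at the start; "torque": the same for the moment, N m; "opening": finger opening in mm; "grip_force": force on a finger pad.
Only numpy, scipy, OpenCV 4.12 (cv2) and the standard library are available. Lean on these libraries where they do the work, as an engineer would, in place of code of your own. Each camera call takes 0.05 s, during which the arm holds its last target. There are 200 camera calls.

### The job

Push the sliding drawbar into the blue clevis fork until it comes up against its stop, so that its eye lines up with the fork's holes. Then push the brass headed pin right through fork and eye until its head sits against the face of the fork, and leave the other tools and parts on the bench where they are.

Things in the scene. Friction and masses are not known exactly. Their poses are not given: they have to be found in the camera images.
- clevis: Fixed blue clevis, 85 mm high, on a dark plate 170 x 142 x 12 mm. Origin on the bench surface; x is the way the drawbar slides in (roughly to the robot's left), y runs along the fork's holes, towards the robot, z up. Holes' axis at x 40, z 58 mm. Near cheek with bush from y 77 (outer face) to 11 mm, bore 17.6 mm; far cheek y -11 to -25 mm, bore 19 mm, both eye and far cheek countersunk.
- bush_face (a point): Centre of the outer face of the fork's bush (36 mm across), on the holes' axis; the pin's head must end up against this face. Axes as those of the clevis. Round the work: a bench vice 270 mm high stands to the right (beyond y = -0.02), a shelf unit behind (from x = 0.64), a grinder 400 mm high to the left (beyond y = 0.47).
- drawbar (a joint): How far the steel drawbar is pushed in, in m: it starts at 0 to 0.02; 0.05 is fully home against the stop, where its 20 mm eye is in line with the fork's holes. It takes about 3 N to slide and stays where it is left.
- push_plate (a point): Centre of the outer face of the drawbar's upright red push plate (50 mm wide along the clevis y axis, 62 mm high, 8 mm thick, from 18 to 80 mm above the bench); the face looks along the clevis -x axis, and pushing it along +x slides the drawbar in.
- pin: Loose brass pin: shank 16 mm thick, 108 mm long, with 7 mm tapered tip; domed head 28 mm across, 12 mm thick; about 130 g. Origin on its axis at the underside of the head; the shank runs along its -y. Its tip starts some 60 mm deep in the bush, about level, some 48 mm of bare shank showing, head centre 55 to 58 mm above the bench. Pushing the head along clevis -y slides it in (under 10 N).
- pin_head (a point): Middle of the domed outer face of the pin's head (28 mm across), the place to push on; it looks along the pin's +y axis.
- spanner: Bystander: combination spanner, 234 mm long, lying at the front of the bench. Origin at the centre of its underside.
- split_tin: Bystander: green open tin, 64 mm across, 100 mm high. Origin at the centre of its underside.
- bolt: Bystander: steel bolt, 78 mm long, lying. Origin at the centre of its underside.
- nut: Bystander: steel nut, 34 mm across, 13 mm high. Origin at the centre of its underside.
- pliers: Bystander: pliers with orange handles, 169 mm long, lying. Origin at the centre of its underside.
- bearing: Bystander: ball bearing, 52 mm across, 15 mm high. Origin at the centre of its underside.

How it is judged (in metres and radians):
On the way:
1. the drawbar is home against its stop (within 2.5 mm) while the pin is still outside the eye (value of joint drawbar above 0.0475 m and y of pin in the frame of bush_face above 0.038 m), for 0.2 s.
At the end, for the whole second after the job is handed in: The drawbar is home (within 2.5 mm of its stop); the pin goes through fork and eye, in line with the holes (within 0.08 rad), its head against the bush face (gap under 3 mm, centre within 6 mm), at rest (value of joint drawbar above 0.0475 m and y of pin in the frame of bush_face below 0.003 m and distance between pin and bush_face below 0.006 m and angle between the y axis of pin and the y axis of clevis, either way round below 0.08 rad and linear speed of pin below 0.02 m/s); the robot touches nothing.
It fails at once if a bystander is moved by more than 30 mm (distance of any of spanner, split_tin, bolt, nut, pliers, bearing from where it was at the start of the episode above 0.03 m).
It fails at once if the pin is knocked out of the fork (distance between pin and bush_face above 0.095 m).
It also fails if it takes over 48 s, if anything falls off the work surface, if the arm or the gripper's body presses on something with over 40 N, if the wrist force passes 120 N, or if a joint passes its speed limit or range.

## Working session

There is one attempt and no reset: what is moved stays moved. The work goes in short steps, Python scripts to look and compute and a tool call to move; the robot and the scene stay as the last step left them, time stands still between calls to the robot, and variables do not carry over. Pictures are saved under pics/ and viewed, at most 10 in all, crops included, and the job is handed in when it is done.

Besides the shell and the picture viewer there is one more tool, called by a JSON object that holds its "name" and its "arguments", one argument or row to a line. move_arm: Moves the arm, as the interface text tells. Its arguments: {"type":"object","properties":{"plan":{"type":"array","items":{"type":"array"}}},"required":["plan"]}

```bash
mkdir -p pics; cat > h.py <<'E'
import numpy as np, cv2, pickle
from workcell import state, camera
def snap(n,f):
    c=camera(n); cv2.imwrite(f'pics/{f}.png',c['img'][:,:,::-1]); pickle.dump(c,open(f'pics/{f}.pkl','wb')); return c
def load(f): return pickle.load(open(f'pics/{f}.pkl','rb'))
def K(c):
    h=c['img'].shape[0]; f=h/2/np.tan(np.radians(c['fov_y'])/2)
    return np.array([[f,0,c['cx']],[0,f,c['cy']],[0,0,1.]])
def ray(c,uv):
    p=cv2.undistortPoints(np.array([[uv]],float),K(c),np.array(c['dist'],float))[0,0]
    T=np.array(c['T']); return T[:3,3],T[:3,:3]@np.array([p[0],-p[1],-1])
def atz(c,uv,z):
    o,d=ray(c,uv); return o+d*(z-o[2])/d[2]
def proj(c,P):
    T=np.array(c['T']); q=(np.atleast_2d(P)-T[:3,3])@T[:3,:3]; q=q*[1,-1,-1]
    return cv2.projectPoints(q,np.zeros(3),np.zeros(3),K(c),np.array(c['dist'],float))[0][:,0]
def tri(obs):
    A=0;b=0
    for c,uv in obs:
        o,d=ray(c,uv); d=d/np.linalg.norm(d); M=np.eye(3)-np.outer(d,d); A=A+M; b=b+M@o
    return np.linalg.solve(A,b)
E
python3 - <<'E'
from h import *
for n in('scene','side'):
    c=snap(n,n+'0'); print(n,np.round(np.array(c['T']),2).tolist(),c['fov_y'])
s=state(); print(s['tool_pos'],s['orientation'],s['time'],s['opening'])
E
```

```text
scene [[-0.11, 0.49, -0.86, -412.16], [-0.99, -0.04, 0.11, 427.96], [0.02, 0.87, 0.49, 600.6], [0.0, 0.0, 0.0, 1.0]] 49.43833695960229
side [[0.04, 0.68, -0.73, -395.31], [-1.0, 0.04, -0.02, 269.28], [0.02, 0.73, 0.69, 937.7], [0.0, 0.0, 0.0, 1.0]] 45.6523389710869
[ 222.07348922 -502.92549733  238.71505312] [-5.90860047e-04  9.78469058e-01  2.06392713e-01 -2.61305848e-05] 0.1 85.34579182461427
```

View pics/scene0.png

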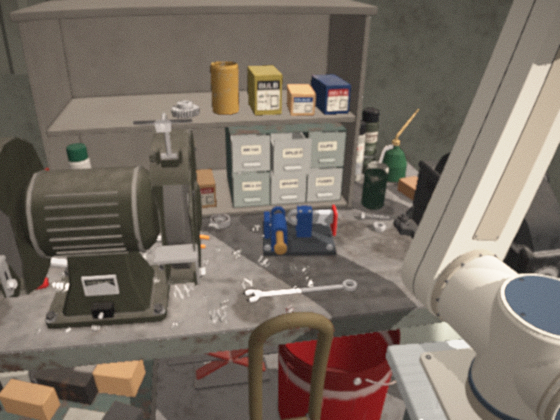

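View pics/side0.png

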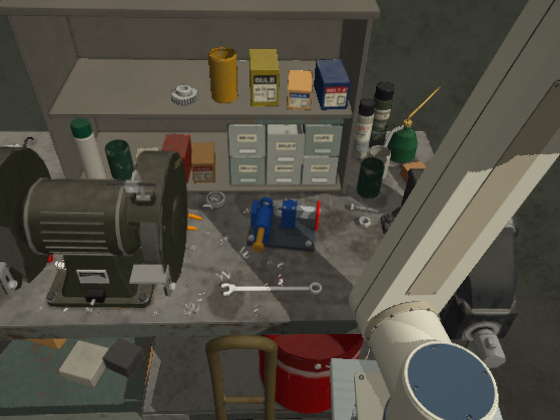

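The clevis is at about (300,225) in scene and (285,222) in side, with the red plate to its right and the pin pointing at the viewer. I'll zoom in on both.

```bash
python3 - <<'E'
from h import *
a=load('scene0')['img'][190:270,240:360]; b=load('side0')['img'][180:260,230:350]
f=lambda i:cv2.resize(i,None,fx=6.6,fy=3.7*1.0,interpolation=2)
f=lambda i:cv2.resize(i,(450,300),interpolation=cv2.INTER_CUBIC)
cv2.imwrite('pics/z0.png',np.vstack([f(a),f(b)])[:,:,::-1])
E
```

```text
(no output)
```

View pics/z0.png

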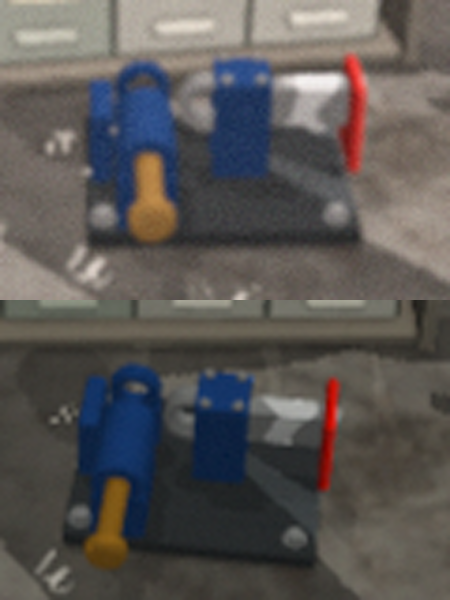

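```bash
python3 - <<'E'
from h import *
c,s=load('scene0'),load('side0')
P=lambda u,v:(240+u/3.75,190+v/3.75)
Q=lambda u,v:(230+u/3.75,180+v/3.75)
for n,a,b in [('head',(152,218),(106,250)),('red top',(356,60),(334,82)),('red bot',(356,170),(326,187)),('boltL',(103,216),(79,217)),('boltR',(336,212),(295,238)),('nearL',(88,236),(65,240)),('nearR',(358,236),(315,260))]:
    pa,pb=P(*a),Q(*b); X=tri([(c,pa),(s,pb)])
    z=56 if n=='head' else 12
    print(n,X.round(1),'scene',proj(c,X)[0]-pa,atz(c,pa,z).round(1),atz(s,pb,z).round(1))
E
```

```text
head [398.4 326.4  52.5] scene [0.24050778 0.13039263] [393.8 327.5  56. ] [394.9 325.7  56. ]
red top [540.2 179.2  73.6] scene [-0.4500038  -0.25951915] [649.9 149.2  12. ] [607.9 173.9  12. ]
red bot [499.7 182.   13.9] scene [0.09204685 0.05397551] [502.9 181.4  12. ] [501.3 181.6  12. ]
boltL [463.  349.   12.2] scene [0.1541922  0.08151367] [463.7 349.3  12. ] [462.9 348.6  12. ]
boltR [452.1 204.3  13.7] scene [0.43592094 0.25462361] [455.7 204.4  12. ] [452.7 203.2  12. ]
nearL [445.7 358.3   8.8] scene [0.73885965 0.38118458] [442.8 360.2  12. ] [441.6 356.3  12. ]
nearR [447.6 189.9  -2.2] scene [0.46709068 0.27734768] [428.5 196.3  12. ] [433.9 190.1  12. ]
```

{"name": "move_arm", "arguments": {
  "plan": [
    [-1,[0,0,-0.03],0],
    [-1,[0,0,-0.03],0],
    [-1,[0,0,-0.02],-0.137],
    [-1,[0,0,-0.02],-0.137],
    [-1,[0,0,-0.02],-0.137],
    [-1,[0,0,-0.02],-0.137],
    [-1,[0,0,-0.02],-0.137],
    [-1,[0,0,0],-0.137],
    [-1,[0,0,0],-0.137],
    [-1,[0,0,0],-0.137]
  ]
}}

```text
time: 1.1
tool_pos: [222.4, -502.9, 399.3]
orientation: [-0.0, 0.726, 0.688, 0.0]
wrist_force: [-0.5, 0.7, -0.2]
opening: -0.2
grip_force: 0.0
```

{"name": "move_arm", "arguments": {
  "plan": [
    [-1,[0.038,0.023,0],0],
    [-1,[0.038,0.023,0],0],
    [-1,[0.038,0.023,0],0],
    [-1,[0.038,0.023,0],0],
    [-1,[0.038,0.023,0],0],
    [-1,[0.038,0.023,0],0],
    [-1,[0.038,0.023,0],0],
    [-1,[0,0,0],0]
  ]
}}

```text
time: 1.9
tool_pos: [400.4, -243.2, 399.5]
orientation: [-0.0, 0.726, 0.688, 0.001]
wrist_force: [0.3, 0.4, 0.8]
opening: 0.3
grip_force: 0.0
```

{"name": "move_arm", "arguments": {
  "plan": [
    [-1,[0.039,0.008,0],0],
    [-1,[0.039,0.008,0],0],
    [-1,[0.039,0.008,0],0],
    [-1,[0.039,0.008,0],0],
    [-1,[0.039,0.008,0],0],
    [-1,[0.039,0.008,0],0],
    [-1,[0.039,0.008,0],0],
    [-1,[0.039,0.008,0],0],
    [-1,[0.039,0.008,0],0],
    [-1,[0.034,0.008,0],0]
  ]
}}

```text
time: 2.9
tool_pos: [501.4, 133.9, 399.0]
orientation: [-0.0, 0.728, 0.686, -0.0]
wrist_force: [0.2, -0.3, 0.7]
opening: -0.1
grip_force: 0.0
```

{"name": "move_arm", "arguments": {
  "plan": [
    [-1,[0,0,0.03],0],
    [-1,[0,0,0.03],0],
    [-1,[0,0,0.03],0],
    [-1,[0,0,0],0]
  ]
}}

```text
time: 3.3
tool_pos: [499.7, 132.0, 305.6]
orientation: [-0.002, 0.728, 0.686, -0.003]
wrist_force: [-0.3, -0.7, 0.6]
opening: -0.2
grip_force: 0.0
```

```bash
python3 - <<'E'
from h import *
c=snap('wrist','w1'); print(np.round(c['T'],2).tolist(),state()['tool_pos'])
E
```

```text
[[1.0, 0.05, 0.03, 504.3], [-0.06, 0.94, 0.33, 215.59], [-0.01, -0.33, 0.94, 440.07], [0.0, 0.0, 0.0, 1.0]] [500.48360751 132.04131656 308.19899332]
```

View pics/w1.png

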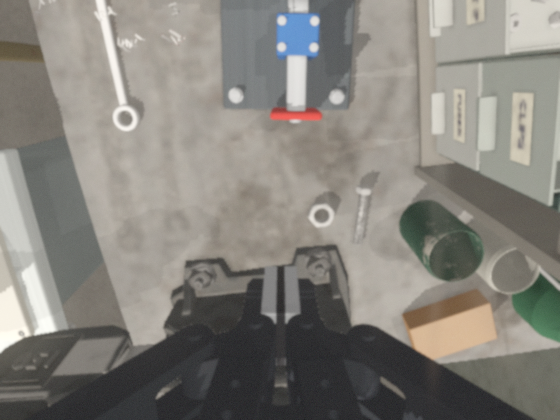

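Red plate is at px (271..322,114), with the nut (321,215) and bolt (362,213) beyond it, low on the bench. The clevis plate's right edge is at row 107.

```bash
python3 - <<'E'
from h import *
c=load('w1')
for n,uv,z in [('redL',(271,114),80),('redR',(322,115),80),('redbottomouter',(296,121),80),('boltNear',(236,96),14),('boltFar',(337,97),14),('plateBR',(354,107),12),('plateNR',(223,107),12),('nut',(321,215),6),('bolt',(362,213),6),('blk TL',(278,13),85),('blk TR',(318,13),85),('blk BR',(318,55),85)]:
    print(n,atz(c,uv,z).round(1))
E
```

```text
redL [491.1 187.   80. ]
redR [539.5 183.3  80. ]
redbottomouter [514.5 179.1  80. ]
boltNear [451.2 203.7  14. ]
boltFar [563.1 196.1  14. ]
plateBR [582.3 184.1  12. ]
plateNR [435.2 192.6  12. ]
nut [542.5  54.8   6. ]
bolt [593.8  54.6   6. ]
blk TL [503.1 273.8  85. ]
blk TR [538.  271.8  85. ]
blk BR [536.9 236.9  85. ]
```

{"name": "move_arm", "arguments": {
  "plan": [
    [-1,[0.007,0.007,0.03],0],
    [-1,[0.007,0.006,0.04],0],
    [-1,[0,0,0.04],0],
    [-1,[0,0,0.04],0],
    [-1,[0,0,0.04],0],
    [-1,[0,0,0.04],0],
    [-1,[0,0,0.025],0],
    [-1,[0,0,0],0]
  ]
}}

```text
time: 4.15
tool_pos: [514.6, 145.2, 52.8]
orientation: [-0.001, 0.728, 0.686, -0.001]
wrist_force: [-0.1, -0.0, 0.4]
opening: -0.2
grip_force: 0.0
```

{"name": "move_arm", "arguments": {
  "plan": [
    [-1,[0.008,0,0],0],
    [-1,[0.008,0,0],0],
    [-1,[0.008,0,0],0],
    [-1,[0.008,0,0],0],
    [-1,[0.008,0,0],0],
    [-1,[0.008,0,0],0],
    [-1,[0,0,0],0]
  ]
}}

```text
time: 4.85
tool_pos: [517.6, 195.0, 54.3]
orientation: [-0.0, 0.727, 0.686, 0.0]
wrist_force: [0.3, 0.0, -0.5]
opening: -0.2
grip_force: 0.0
```

{"name": "move_arm", "arguments": {
  "plan": [
    [-1,[0.005,0,0],0],
    [-1,[0.005,0,0],0],
    [-1,[0.004,0,0],0]
  ]
}}

```text
time: 5.15
tool_pos: [518.3, 207.8, 54.2]
orientation: [-0.0, 0.728, 0.686, -0.0]
wrist_force: [-0.5, -4.4, 0.6]
opening: 0.2
grip_force: 1.9
```

{"name": "move_arm", "arguments": {
  "plan": [
    [-1,[0.003,0,0],0],
    [-1,[0.003,0,0],0]
  ]
}}

```text
time: 5.35
tool_pos: [518.4, 210.0, 54.2]
orientation: [0.003, 0.728, 0.685, -0.003]
wrist_force: [-3.4, -36.8, 10.0]
opening: 0.1
grip_force: 18.9
```

{"name": "move_arm", "arguments": {
  "plan": [
    [-1,[0,0,0],0],
    [-1,[0,0,0],0],
    [-1,[0,0,0],0],
    [-1,[-0.01,0,0],0],
    [-1,[-0.02,0,0],0],
    [-1,[0,0,-0.04],0],
    [-1,[0,0,-0.045],0],
    [-1,[0,0,-0.045],0],
    [-1,[0,0,-0.045],0],
    [-1,[0,0,0],0]
  ]
}}

```text
time: 6.35
tool_pos: [519.2, 184.6, 235.5]
orientation: [0.002, 0.727, 0.686, 0.005]
wrist_force: [1.0, 0.5, -0.3]
opening: -0.1
grip_force: 0.0
```

{"name": "move_arm", "arguments": {
  "plan": [
    [-1,[0.015,-0.025,0],0],
    [-1,[0.02,-0.03,0],0],
    [-1,[0.02,-0.03,0],0],
    [-1,[0.02,-0.03,0],0],
    [-1,[0,0,0],0],
    [-1,[0,0,0],0]
  ]
}}

```text
time: 6.95
tool_pos: [406.4, 266.1, 229.4]
orientation: [-0.0, 0.727, 0.687, 0.0]
wrist_force: [0.2, -0.0, -0.6]
opening: 0.0
grip_force: 0.0
```

```bash
python3 - <<'E'
from h import *
c=snap('wrist','w2'); print(state()['tool_pos'])
E
```

```text
[406.95361338 265.61043299 229.22230018]
```

View pics/w2.png

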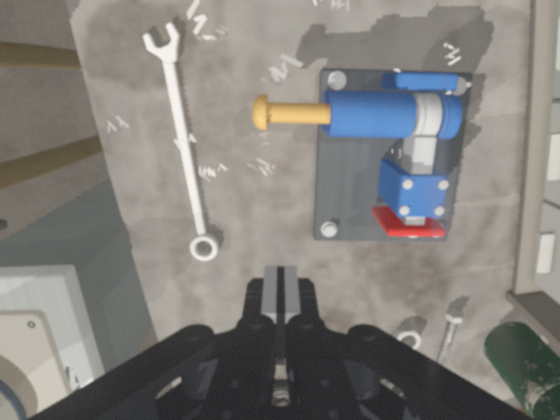

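Pin head dome is at (254,113) px, shank to the bush face at (327,113), and the eye ring sits inside the fork in line with the bush.

```bash
python3 - <<'E'
from h import *
c=load('w2')
for n,uv,z in [('dome',(254,113),57),('headback',(268,113),57),('shankface',(327,113.5),58),('bushTopEdge',(327,92),58),('bushBot',(327,135),58),('far',(462,117),58),('spannerend',(163,45),5),('red',(374,208),80),('red2',(443,236),80)]:
    print(n,atz(c,uv,z).round(1))
E
```

```text
dome [387.1 327.2  57. ]
headback [398.4 326.5  57. ]
shankface [446.  323.5  58. ]
bushTopEdge [446.3 340.3  58. ]
bushBot [445.6 306.3  58. ]
far [557.3 315.6  58. ]
spannerend [305.4 389.2   5. ]
red [480.3 248.4  80. ]
red2 [539.9 220.   80. ]
```

{"name": "move_arm", "arguments": {
  "plan": [
    [-1,[0.03,-0.031,0],0],
    [-1,[0.031,-0.032,0],0],
    [-1,[0,0,0.03],0],
    [-1,[0,0,0.04],0],
    [-1,[0,0,0.04],0],
    [-1,[0,0,0.04],0],
    [-1,[0,0,0.023],0],
    [-1,[0,0,0],0],
    [-1,[0,0,0],0]
  ]
}}

```text
time: 7.9
tool_pos: [348.3, 329.8, 56.5]
orientation: [-0.0, 0.728, 0.686, -0.0]
wrist_force: [0.1, -0.4, 0.6]
opening: -0.1
grip_force: 0.0
```

```bash
python3 - <<'E'
from h import *
s=state();print(s['tool_pos'],s['joints']); c=snap('scene','s3'); d=snap('side','d3')
f=lambda i:cv2.resize(i,(450,300),interpolation=cv2.INTER_CUBIC)
cv2.imwrite('pics/z3.png',np.vstack([f(c['img'][190:270,240:360]),f(d['img'][180:260,230:350])])[:,:,::-1])
E
```

```text
[348.34655736 329.75756945  56.52035251] [ 5.82731578e-01  2.72611261e-01 -4.63195779e-01  8.35503881e-01
  1.31712879e-04  2.21358235e+00]
```

View pics/z3.png

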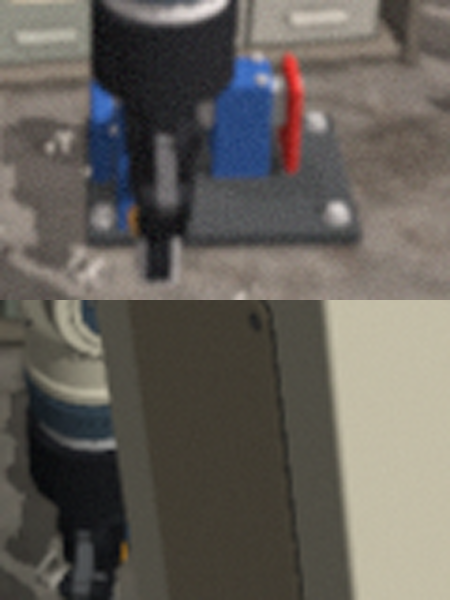

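The gripper is lined up behind the head, and the drawbar's red plate is in by the fork. Pushing the pin.

{"name": "move_arm", "arguments": {
  "plan": [
    [-1,[0,0.008,0],0],
    [-1,[0,0.008,0],0],
    [-1,[0,0.006,0],0],
    [-1,[0,0.005,0],0],
    [-1,[0,0.005,0],0],
    [-1,[0,0.005,0],0],
    [-1,[0,0.004,0],0]
  ]
}}

```text
time: 8.7
tool_pos: [388.9, 327.5, 56.3]
orientation: [0.0, 0.728, 0.686, 0.0]
wrist_force: [-1.0, 0.1, 0.7]
opening: 0.0
grip_force: 0.4
```

{"name": "move_arm", "arguments": {
  "plan": [
    [-1,[0,0.004,0],0],
    [-1,[0,0.004,0],0],
    [-1,[0,0.004,0],0]
  ]
}}

```text
time: 9.0
tool_pos: [400.7, 326.7, 56.2]
orientation: [0.0, 0.728, 0.686, -0.0]
wrist_force: [-0.1, 0.2, 0.2]
opening: 0.1
grip_force: 0.3
```

{"name": "move_arm", "arguments": {
  "plan": [
    [-1,[0,0.004,0],0],
    [-1,[0,0.004,0],0],
    [-1,[0,0.003,0],0]
  ]
}}

```text
time: 9.3
tool_pos: [411.8, 326.1, 56.3]
orientation: [0.0, 0.728, 0.686, 0.0]
wrist_force: [-0.9, 0.1, -1.0]
opening: 0.3
grip_force: 0.3
```

{"name": "move_arm", "arguments": {
  "plan": [
    [-1,[0,0.003,0],0],
    [-1,[0,0.003,0],0]
  ]
}}

```text
time: 9.5
tool_pos: [417.6, 325.8, 56.3]
orientation: [-0.0, 0.728, 0.686, -0.0]
wrist_force: [-0.7, -0.5, -0.0]
opening: 0.4
grip_force: 0.3
```

{"name": "move_arm", "arguments": {
  "plan": [
    [-1,[0,0.003,0],0],
    [-1,[0,0.002,0],0]
  ]
}}

```text
time: 9.7
tool_pos: [422.7, 325.5, 56.3]
orientation: [-0.0, 0.728, 0.686, 0.0]
wrist_force: [-1.0, -0.2, -0.1]
opening: -0.0
grip_force: 0.3
```

{"name": "move_arm", "arguments": {
  "plan": [
    [-1,[0,0.002,0],0],
    [-1,[0,0.002,0],0]
  ]
}}

```text
time: 9.9
tool_pos: [424.1, 325.1, 56.0]
orientation: [-0.002, 0.727, 0.686, -0.002]
wrist_force: [-16.9, 1.5, 9.8]
opening: -0.3
grip_force: 8.8
```

{"name": "move_arm", "arguments": {
  "plan": [
    [-1,[0,0.002,0],0],
    [-1,[0,0,0],0]
  ]
}}

```text
time: 10.1
tool_pos: [424.2, 325.0, 55.9]
orientation: [-0.003, 0.727, 0.687, -0.003]
wrist_force: [-18.2, 1.1, 11.9]
opening: -0.2
grip_force: 10.3
```

{"name": "move_arm", "arguments": {
  "plan": [
    [-1,[0,-0.015,0],0],
    [-1,[0,-0.03,0],0],
    [-1,[0,-0.03,0],0],
    [-1,[0,0,-0.03],0],
    [-1,[0,0,-0.045],0],
    [-1,[0,0,-0.045],0],
    [-1,[0,0,-0.045],0],
    [-1,[-0.025,0.025,0],0],
    [-1,[-0.03,0.03,0],0],
    [-1,[0,0,0],0]
  ]
}}

```text
time: 11.1
tool_pos: [407.7, 269.0, 221.6]
orientation: [0.001, 0.729, 0.685, 0.001]
wrist_force: [-0.1, 0.2, -0.6]
opening: 0.0
grip_force: 0.0
```

```bash
python3 - <<'E'
from h import *
c=snap('wrist','w4'); print(state()['tool_pos'],state()['wrist_force'])
cv2.imwrite('pics/z4.png',cv2.resize(c['img'][40:280,220:500],None,fx=2.4,fy=2.4)[:,:,::-1])
E
```

```text
[406.3626294  270.09459862 221.33857574] [-0.45328198  0.04993626 -0.74402326]
```

View pics/z4.png

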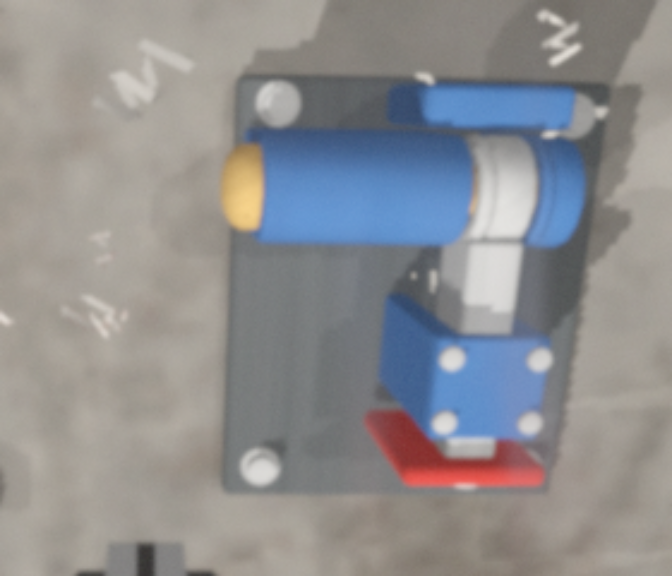

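The head (px 222–262 in the crop) sits flush on the bush face with no bare shank showing, and the drawbar is in. The arm is clear, so I'm handing in.

```bash
python3 -c "
from workcell import job_done; print(job_done())"
```

```text
the job is handed in; nothing more can be done
None
```

The drawbar is pushed home against its stop and the pin is through fork and eye with its head seated on the bush face; the other parts were left alone, and the job is handed in (no verdict was returned).

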